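# Press a printing-frame back home with a trigger clamp

### The arm

A 7-joint arm with a two-finger parallel gripper is mounted at the origin on the work surface. World frame = base frame: x ahead of the robot, y to its left, z up, the work surface at z = 0. Lengths are in m, angles in degrees, forces in N, time in s.
With the tool pointing down it reaches from about 0.425 to 1.025 m from the base axis. Payload 9.4 kg.
Tool frame: the origin (TCP) lies on the centre line of the jaws, within the pads' length; the fingertips stand 22 mm ahead of it and the grasp point (between the pads) lies 3 mm ahead of it; z points along the fingers, x is the direction in which the jaws open and shut, and the axes are right-handed (so a half turn about z gives the same grasp; the last joint's range is limited). The gripper opens to 85 mm and grips with 20 to 120 N. Pads are 22 mm wide; open, the fingers measure 114 mm over their backs; the gripper's body (76 mm by 85 mm) begins 54 mm behind the grasp point. The pads swing forward as they close: fully open they stand 13 mm farther back than shut.
Start: joints at [68.314, 34.337, -0.143, 91.639, 0.103, 54.024, -4.572], TCP at [0.215, -0.692, 0.253] pointing down, gripper open.
Joint ranges: [-147.43, 147.43], [-19.82, 112.94], [-74.19, 73.91], [6.32, 146.72], [-59.91, 239.91], [6.04, 106.73], [-150.56, 150.56]. Speed limits (degrees/s): [127.2, 127.2, 172.46, 172.46, 180, 180, 180].

### API

Orientations are given as a 3x3 rotation matrix whose columns are the frame's x, y, z axes.
In Python, from plant import env gives the robot as it stands. The module is installed in compiled form; this text tells all that it offers.
- The arm moves only by the tool step_arm, never from a script. Its argument "commands" is a list of rows, each a list of 7 numbers: the turn, a rotation vector about the tool's x, y, z in degrees, then the shift along the tool's x, y, z in mm, then the finger opening in mm, from 0 to 85.4. In form: [[ax, ay, az, tx, ty, tz, grip], ...]. A call has 1 to 12 rows; each row shifts and turns the commanded pose from where the row before left it, along the tool's axes as they then stand; what a row does not reach is not made up. A row lasts 1/10 s, in which the tool goes at most 50 mm and 8.59 degrees, less where a joint would pass 70% of its speed; a pose out of reach is approached as far as the arm can. A call is refused whole if a number of a shift passes 50 or a number of a turn 8.59, either way. A call with a gripper value outside its range is refused whole. The fingers move at their own pace and stop on an object; the grip force is fixed at half the most. Time passes only in rows, so rows that do not move let the fingers close. It gives the time, the measured TCP pose, the force and the opening at its end, in the units of the state.
- env.state(): the state, without advancing time (a new reading comes with each control period).
- env.capture(name): name is "side" or "top"; returns a dict with "pixels" (480x640x3 uint8, red, green, blue), "range_z" (480x640 float32, m along the optical axis (not along the pixel's ray), 0 where there is no reading), "mtx" (3x3 intrinsics, pixels), "k1" (the pictures are not rectified: a ray, as slopes to the right and down, at radius r is drawn at 1 + k1 r^2 times it, then the intrinsics apply), "rvec" (rotation vector, rad) and "tvec" (3), from world to camera coordinates, as OpenCV has them. Camera axes: x right, y down, z forward; pixel columns grow to the right and rows downward; lengths in m; the calibration is good to about 2 mm. A picture is of the moment at which its call begins.
- env.sign_off(): hands the job in, once; it reports no verdict.
Trained networks look in the newest picture that a camera, given by its name, has taken for a name from the list of things; names that differ only in an ending like _2 or _b are one class to them, and where a whole thing is asked for, a point or a joint stands for the part that bears it (a point fixed in the world has none). Each returns a list of dicts, best first, with "confidence" (0 to 1); they miss things now and then, are a little off and sometimes report something else, mostly with a low value. They report only what shows in the picture. A call takes as long as a camera call.
- env.outline_of(camera, target): "region" (480x640 bool, what is visible of it) and "point" ([column, row] in pixels, amid what is visible of it).
- env.tip_of(camera, target): "point" ([column, row] in pixels: a listed point, or the origin of a listed thing).
The state is a dict: "t": time; "q": joint angles; "joint_vel": joint speeds; "joint_efforts": joint torques, N m; "eef_pos": TCP position; "tcp_rot": TCP orientation; "force": force on the tool from outside, world axes, zero at the start; "ft_torque": the same for the moment, N m; "gripper_width": finger opening in m.
Only numpy, scipy, OpenCV 4.12 (cv2) and the standard library are available. Lean on these libraries where they do the work, as an engineer would, in place of code of your own. Each camera call takes 0.05 s, during which the arm holds its last target.

### The job

The back board of the wooden printing frame in the bench clamp stands proud. Pump the clamp's trigger until its jaw has squeezed the board fully home and firm, but stop as soon as the trigger turns hard part-way through a stroke, for the frame holds glass; then press the release button fully so that the jaw springs all the way back up, and let go. Move the board only with the clamp, do not push on the jaw by hand, and leave everything else where it stands.

Things in the scene. Friction and masses are not known exactly. Their poses are not given: they have to be found in the camera images.
- clamp: Grey ratchet clamp bolted upright to the bench; base 235 x 170 mm, column at the back, head up to 232 mm high. Origin on the bench under the jaw's axis; x points from the trigger (towards the robot) to the column, z up. A fixed black grip juts out below the trigger.
- trigger_pad (a point): Middle of the upper face of the trigger's black finger plate (40 mm along the clamp's x, 30 mm wide), to be pressed down. At rest 107 mm in front (-x) of the clamp's origin, 249 mm high, sloping up 0.32 rad to the free end. A full stroke takes it straight down by 45 mm (6 mm sideways). A finger feels 2 to 11 N there while the jaw runs free, up to 15 N while it pushes the board; then see the board joint.
- trigger (a joint): Trigger angle: 0 at rest (springs back by itself), 0.48 rad at its own hard stop. Each full stroke lowers the jaw two teeth (12 mm), 0.58 mm per mm of finger travel after some idle travel; it must come fully back to 0 before the next stroke. After a part stroke the jaw drops back to the last tooth passed. At 0.48 rad the trigger is hard too, which says nothing about the board.
- jaw (a joint): How far the toothed bar and jaw have come down, in m: 0 = fully up (start; a spring returns it there), at most 0.06. The teeth (6 mm pitch) hold it down until the release is pressed; it then takes about 1 s to rise, the release being kept down meanwhile.
- pad: Round black rubber pad, 44 mm in diameter, 16 mm thick, under the jaw. Origin at the centre of its lower face, 100 mm above the bench when the jaw is up; a stiff spring of 12 N/mm.
- release_top (a point): Centre of the upper face of the black round release button (24 mm in diameter) on top of the head, 70 mm behind the toothed bar (+x), 250 mm above the bench at rest.
- release (a joint): How far the release button is pressed: 0 at rest (sprung back), 0.012 m fully down. Takes 1.5 N at first and 4.5 N fully down; below about 0.006 m it does not free the teeth. The trigger should be let go first.
- frame: Wooden contact-printing frame, 120 x 150 mm (x by y), 36 mm thick, walls 12 mm, glass face down, set in a recess of the clamp's bed so that it does not move; how deep it sits varies by 6 mm. Origin at the centre of its underside, z up.
- board_top (a point): Centre of the upper face of the pale back board (93 x 123 x 14 mm) that slides stiffly (6 N) down into the frame. When home it is 34 mm above the frame's origin (2 mm below the rim).
- board (a joint): How far the board stands above home, in m: 0 = fully home; starts 5 to 12 mm up, stays where it is left. Once it is home only the rubber pad gives: the force on the trigger then climbs by 3 to 4 N per mm of finger travel. 18 to 22 N felt there before the end of a stroke (held a moment) means home and firm; above about 24 N (30 N at the jaw) the glass cracks.
- reagent: Bystander: amber reagent bottle, 72 mm in diameter, 135 mm tall, beside the clamp at the back. Origin under its centre.
- beaker: Bystander: glass beaker, 66 mm in diameter, 85 mm tall, beside the clamp on the left. Origin under its centre.
- paintbrush: Bystander: coating brush, 190 mm long, lying beside the clamp on the right.
- cylinder: Bystander: slim glass measuring cylinder, foot 60 mm in diameter, 165 mm tall. Origin under its centre.
- tray: Bystander: steel tray, 200 x 150 x 35 mm.
- jar: Bystander: glass jar with white cap, 68 mm in diameter, 78 mm tall. Origin under its centre.
- weight: Bystander: flat green glass slab, 100 x 70 x 20 mm.
- toothed_bar_top (a point): Top of the steel toothed bar (22 x 10 mm) that runs up and down through the head on the jaw's axis; it carries the jaw below. 288 mm above the bench when the jaw is up, lower by as much as the jaw has come down.

How it is judged:
By the outcome, as a careful person would: the job done as asked, in the order asked, and still so for the second after the job is handed in, with the robot touching nothing.
It also fails if it takes over 48 s, if anything falls off the work surface, if the arm or the gripper's body presses on something with over 40 N, if the wrist force passes 120 N, or if a joint passes its speed limit or range.

## Working session

There is one attempt and no reset: what is moved stays moved. The work goes in short steps, Python scripts to look and compute and a tool call to move; the robot and the scene stay as the last step left them, time stands still between calls to the robot, and variables do not carry over. Pictures are saved under pics/ and viewed, and the job is handed in when it is done.

Besides the shell and the picture viewer there is one more tool, called after "Emit:" as name([rows], argument=value, ...), one row to a line, values as JSON. step_arm: Moves the arm, as the interface text tells. Its arguments: {"type":"object","properties":{"commands":{"type":"array"}},"required":["commands"]}

```bash
mkdir -p pics; cat > h.py <<'E'
import numpy as np, cv2
from plant import env
def cam(name):
    c=env.capture(name); return c
def tow(c,uv,z=None):
    u,v=uv; K=np.array(c["mtx"]); k1=c["k1"]
    n=cv2.undistortPoints(np.array([[[u,v]]],float),K,np.array([k1,0,0,0.]))[0,0]
    R,_=cv2.Rodrigues(np.array(c["rvec"],float)); t=np.array(c["tvec"],float).ravel()
    d=R.T@np.array([n[0],n[1],1]); o=-R.T@t
    if z is None:
        r=c["range_z"][int(round(v)),int(round(u))]; return o+d*r
    return o+d*(z-o[2])/d[2]
E
python3 - <<'E'
from h import *
s=env.state(); print(s["t"],s["eef_pos"],np.round(s["tcp_rot"],3).tolist(),s["force"])
for n in ("side","top"):
    c=cam(n); cv2.imwrite(f"pics/{n}0.png",c["pixels"][:,:,::-1])
    for tgt,z in (("trigger_pad",.249),("release_top",.25),("toothed_bar_top",.288),("clamp",0),("board_top",None),("pad",.1)):
        for r in env.tip_of(n,tgt)[:2]:
            p=r["point"]; print(n,tgt,round(r["confidence"],2),np.round(p,1),np.round(tow(c,p,z),4),np.round(tow(c,p),4))
print(env.state()["t"])
E
```

```text
0.0 [ 0.21534026 -0.69181613  0.25243546] [[0.297, -0.955, -0.001], [-0.955, -0.297, 0.001], [-0.002, 0.0, -1.0]] [ 0.28365726  0.81182838 -0.12331584]
side trigger_pad 0.56 [321.1 227.5] [0.5116 0.0057 0.249 ] [0.5109 0.0072 0.2499]
side release_top 0.43 [263.7 220.5] [0.691 0.041 0.25 ] [ 0.8515 -0.206   0.1024]
side toothed_bar_top 0.83 [284.1 216.5] [0.6086 0.0563 0.288 ] [0.6173 0.0414 0.2795]
side toothed_bar_top 0.18 [289.2 283.8] [0.4213 0.3639 0.288 ] [0.5804 0.0909 0.0783]
side clamp 0.95 [286.2 291.5] [ 0.6268  0.0329 -0.    ] [0.5851 0.1032 0.0559]
side board_top 0.16 [289.2 284.9] [0.5806 0.0909 0.0742] [0.5806 0.0909 0.0742]
side pad 0.4 [287.7 266.7] [0.6155 0.0357 0.1   ] [0.6035 0.0561 0.1146]
top trigger_pad 0.87 [316.8 258.7] [0.5085 0.0092 0.249 ] [0.5082 0.0091 0.2537]
top trigger_pad 0.55 [174.5 248.6] [0.5238 0.3731 0.249 ] [0.5383 0.4225 0.0519]
top release_top 0.44 [303.5 192.9] [0.6761 0.0481 0.25  ] [0.6756 0.048  0.2528]
top release_top 0.22 [316.4 257.1] [0.5125 0.0103 0.25  ] [0.5128 0.0103 0.2461]
top toothed_bar_top 0.73 [213.4 309.3] [0.374  0.2595 0.288 ] [0.3688 0.297  0.0803]
top toothed_bar_top 0.5 [303.7 217.3] [0.6081 0.0443 0.288 ] [0.6226 0.0481 0.1785]
top clamp 0.79 [314.3 225.6] [0.6223 0.0223 0.    ] [0.5944 0.0182 0.235 ]
top board_top 0.63 [309.6 225.5] [0.5954 0.0306 0.2257] [0.5954 0.0306 0.2257]
0.7
```

```bash
python3 - <<'E'
import cv2
a=cv2.imread("pics/top0.png"); cv2.imwrite("pics/topc.png",cv2.resize(a[140:300,220:420],None,fx=4,fy=4)[:600])
a=cv2.imread("pics/side0.png"); cv2.imwrite("pics/sidec.png",cv2.resize(a[190:340,200:380],None,fx=4,fy=4)[:600])
E
```

```text
(no output)
```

View pics/top0.png

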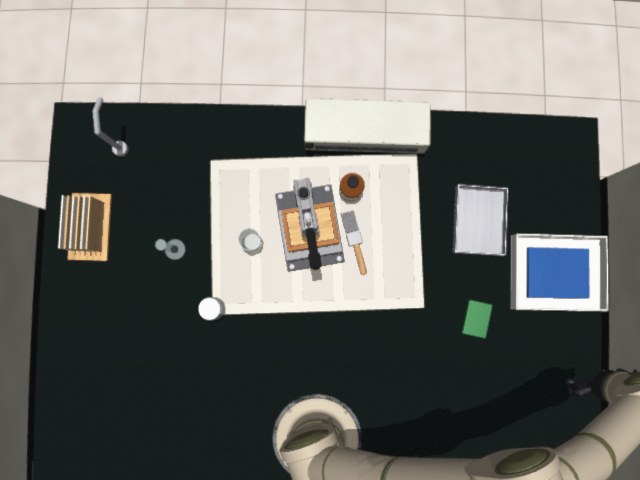

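View pics/side0.png

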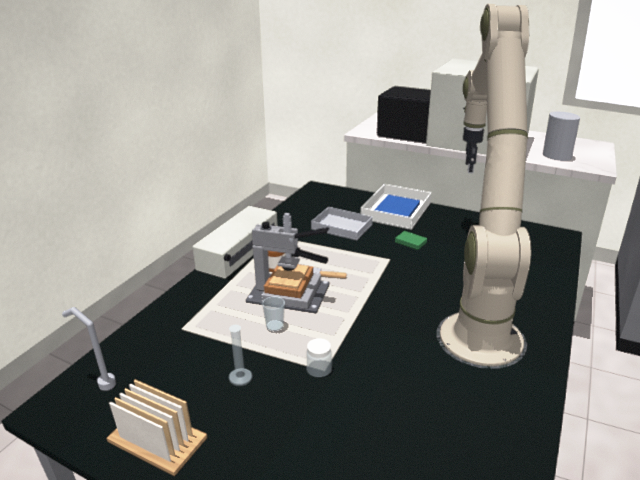

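```bash
sleep 1
```

```text
(no output)
```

View pics/topc.png

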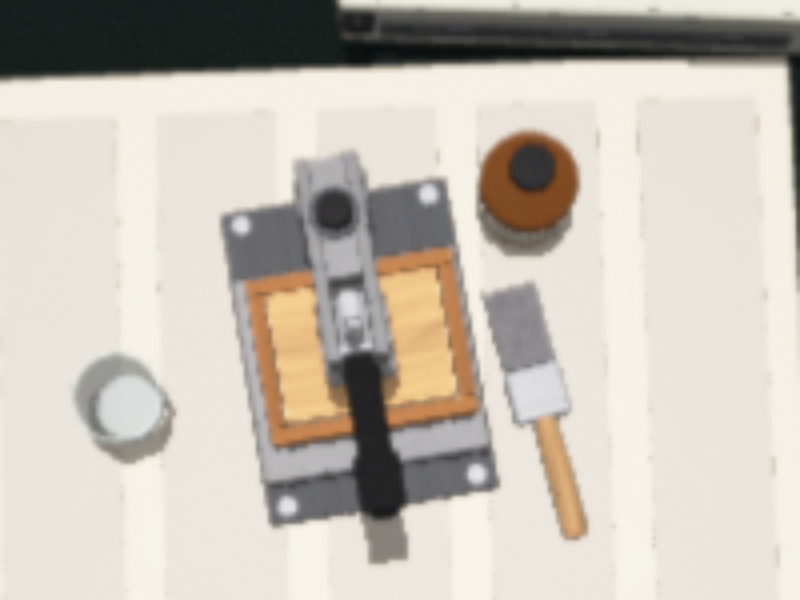

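View pics/sidec.png

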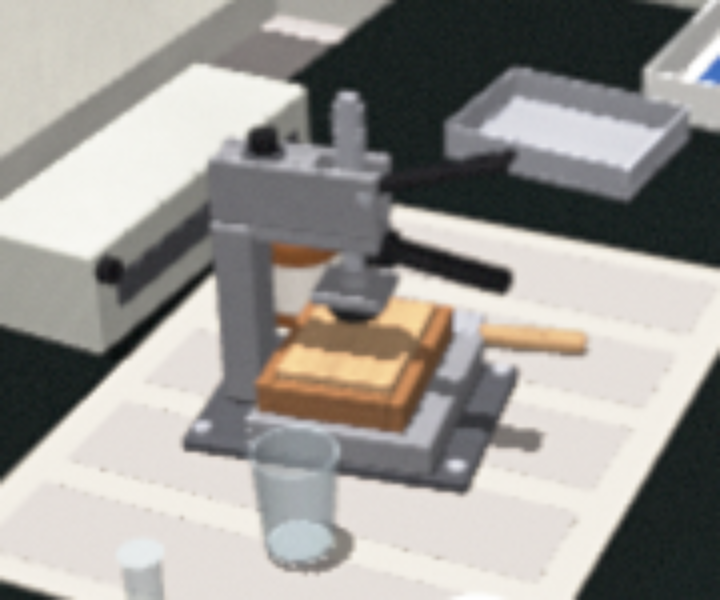

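```bash
python3 - <<'E'
from h import *
c=cam("top")
f=lambda x,y:(220+x/4-.4,140+y/4-.4)
P=[tow(c,f(*p),0.008) for p in [(241,226),(429,195),(476,474),(288,506)]]
print(np.round(P,4)); 
d=(P[0]+P[1]-P[2]-P[3]); print(np.degrees(np.arctan2(d[1],d[0]))); e=P[0]-P[1]; print(np.degrees(np.arctan2(-e[0],e[1])))
print(c["range_z"][192,303],c["range_z"][259,315])
print(tow(c,f(334,209),.25),tow(c,f(380,478),.249), tow(c,f(382,514),.255),tow(c,f(362,357),.23))
for n in("top","side"):
  for t in("trigger_pad","release_top"):
    if n=="side" and t=="trigger_pad": cam("side")
    print(n,t,[(round(r["confidence"],2),r["region"].sum(),np.round(r["point"],1)) for r in env.outline_of(n,t)[:2]])
# cloud of black pts near
img=c["pixels"].astype(int).sum(2)
for (u0,u1,v0,v1) in((296,312,184,202),(305,325,225,275)):
  pts=np.array([tow(c,(u,v)) for v in range(v0,v1) for u in range(u0,u1) if img[v,u]<120 and c["range_z"][v,u]>0])
  m=pts[(pts[:,2]>.2)&(pts[:,2]<.29)]; print(len(m),m.mean(0),m.min(0),m.max(0))
E
```

```text
[[ 0.7065  0.1269  0.008 ]
 [ 0.7338 -0.0117  0.008 ]
 [ 0.5274 -0.052   0.008 ]
 [ 0.5001  0.0851  0.008 ]]
11.22845200941941
11.107307979751818
1.5405664 1.5243809
[0.67874512 0.0492356  0.25      ] [0.50736902 0.01472144 0.249     ] [0.48431576 0.0127053  0.255     ] [0.58625899 0.02889811 0.23      ]
top trigger_pad [(0.57, np.int64(363), array([313.9, 246.8])), (0.27, np.int64(804), array([478.2, 317.5]))]
top release_top [(0.57, np.int64(78), array([305.7, 193.1]))]
side trigger_pad [(0.17, np.int64(854), array([320.4, 360. ]))]
side release_top []
3 [0.67010958 0.04600271 0.24314012] [0.6684851  0.0419555  0.23789635] [0.67285385 0.0493712  0.24747447]
304 [0.53229414 0.02022931 0.23988525] [0.48704397 0.00053988 0.21459316] [0.58694046 0.03936073 0.26296477]
```

```bash
python3 - <<'E'
from h import *
c=cam("top")
def f(x,y):return (220+x/4-.4,140+y/4-.4)
def med(x,y):
    u,v=[int(round(a)) for a in f(x,y)]
    return np.median([tow(c,(u+i,v+j))[2] for i in(-1,0,1) for j in (-1,0,1)])
print("board",[round(med(*p),4) for p in[(300,330),(300,370),(310,400),(430,300),(435,340),(435,380)]])
g=lambda x,y:round(tow(c,f(x,y))[2],4)
print("rim",[g(*p) for p in[(262,330),(268,360),(275,395),(458,300),(464,340),(468,380),(310,432),(440,408)]])
print("base",[g(*p) for p in[(270,250),(400,240),(320,490),(430,480)]], "mat",[g(*p) for p in[(200,300),(600,300),(360,80)]])
u=np.array([.981,.193]); s=env.state()
R=np.array(s["tcp_rot"]); p=np.array(s["eef_pos"])
a=np.arctan2(R[1,1],R[0,1]); print("tool y yaw",np.degrees(a),"want",-180+11.15)
print("delta tool frame",1000*R.T@(np.array([.506,.0148,.330])-p),s["t"])
E
```

```text
board [np.float64(0.0717), np.float64(0.0735), np.float64(0.0738), np.float64(0.0757), np.float64(0.0746), np.float64(0.074)]
rim [np.float64(0.0732), np.float64(0.0669), np.float64(0.0701), np.float64(0.069), np.float64(0.0737), np.float64(0.0683), np.float64(0.0617), np.float64(0.0668)]
base [np.float64(0.0162), np.float64(0.0159), np.float64(0.0088), np.float64(0.0122)] mat [np.float64(-0.0024), np.float64(0.0002), np.float64(0.0047)]
tool y yaw -162.70502261457662 want -168.85
delta tool frame [-588.6881386  -487.55119061  -76.72334868] 1.05
```

Emit:
step_arm([
  [0,0,0,-15,-12,-15,0],
  [0,0,0,-32,-26,-15,0],
  [0,0,0,-34,-28,-15,0],
  [0,0,0,-34,-28,-15,0],
  [0,0,0,-34,-28,-15,0],
  [0,0,0,-34,-28,0,0],
  [0,0,0,-34,-28,0,0],
  [0,0,0,-34,-28,0,0],
  [0,0,0,-34,-28,0,0],
  [0,0,0,-34,-28,0,0],
  [0,0,0,-34,-28,0,0],
  [0,0,0,-34,-28,0,0],
])

```text
t: 2.25
eef_pos: [0.4045, -0.2266, 0.3286]
tcp_rot: [[0.297, -0.955, 0.001], [-0.955, -0.297, -0.0], [0.001, -0.001, -1.0]]
force: [1.0, -0.3, 0.1]
gripper_width: -0.0
```

Emit:
step_arm([
  [0,0,0,-34,-28,0,0],
  [0,0,0,-34,-28,0,0],
  [0,0,0,-34,-28,0,0],
  [0,0,0,-34,-28,0,0],
  [0,0,0,-34,-28,0,0],
  [0,0,0,-20,-17,0,0],
  [0,0,0,-7,-7,0,0],
  [0,0,6.15,0,0,0,0],
  [0,0,0,0,0,0,0],
])

```text
t: 3.15
eef_pos: [0.5019, 0.008, 0.3282]
tcp_rot: [[0.191, -0.982, -0.0], [-0.982, -0.191, -0.001], [0.0, 0.0, -1.0]]
force: [-0.6, 0.2, 0.1]
gripper_width: 0.0001
```

```bash
python3 - <<'E'
from h import *
s=env.state(); R=np.array(s["tcp_rot"]); p=np.array(s["eef_pos"])
print(s["t"],p,np.round(R,4).tolist(),s["force"],1000*R.T@(np.array([.506,.0148,.285])-p),s["gripper_width"])
E
```

```text
3.15 [0.50193394 0.00804771 0.3281808 ] [[0.1913, -0.9815, -0.0004], [-0.9815, -0.1913, -0.0005], [0.0004, 0.0005, -1.0]] [-0.58058986  0.18207387  0.12765328] [-5.86903938 -5.30248515 43.17575897] 9.083469327845192e-05
```

Emit:
step_arm([
  [0,0,0,-6,-10,15,0],
  [0,0,0,0,0,25,0],
  [0,0,0,0,0,6,0],
  [0,0,0,0,0,0,0],
])

```text
t: 3.55
eef_pos: [0.5102, 0.016, 0.281]
tcp_rot: [[0.194, -0.981, -0.003], [-0.981, -0.194, -0.0], [-0.0, 0.003, -1.0]]
force: [0.1, -0.4, 0.3]
gripper_width: 0.0001
```

```bash
python3 - <<'E'
from h import *
c=cam("side"); a=c["pixels"][:,:,::-1]; cv2.imwrite("pics/s1.png",cv2.resize(a[150:300,220:400],None,fx=4,fy=4))
c=cam("top"); a=c["pixels"][:,:,::-1]; cv2.imwrite("pics/t1.png",cv2.resize(a[170:290,240:400],None,fx=4,fy=4))
s=env.state();print(s["t"],s["eef_pos"],s["force"])
E
```

```text
3.65 [0.51100279 0.01624568 0.2825163 ] [ 0.18016001 -0.23668036  0.07219157]
```

View pics/s1.png

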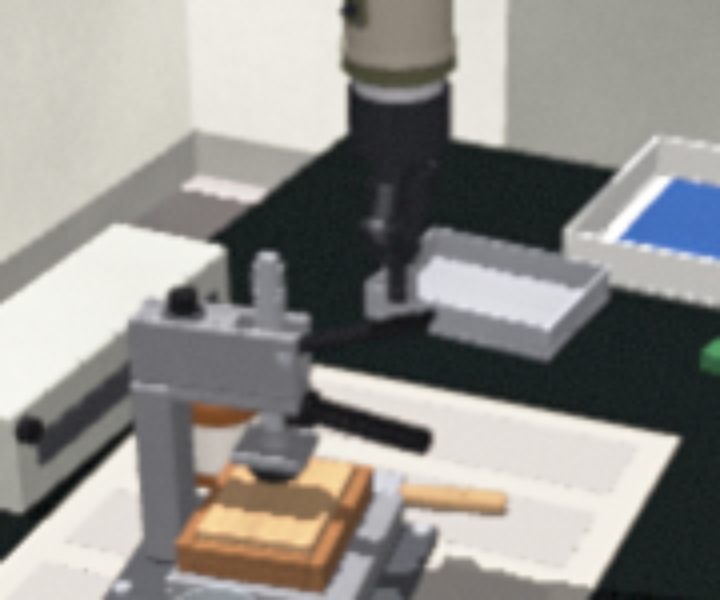

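View pics/t1.png

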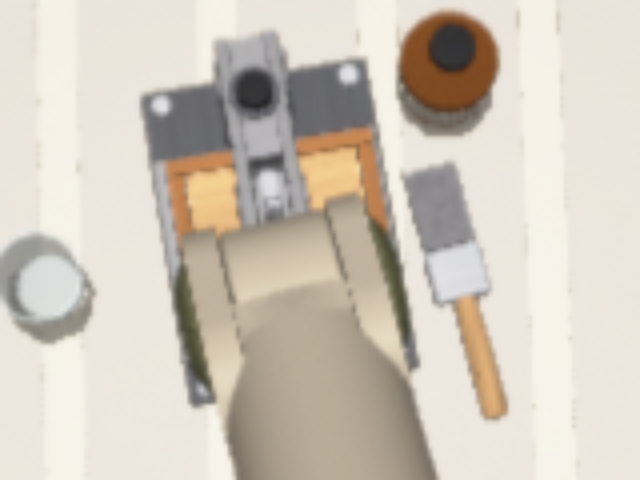

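Emit:
step_arm([
  [0,0,0,0,0,5,0],
  [0,0,0,0,0,4,0],
  [0,0,0,0,0,4,0],
  [0,0,0,0,0,2,0],
  [0,0,0,0,0,0,0],
])

```text
t: 4.15
eef_pos: [0.5106, 0.0164, 0.267]
tcp_rot: [[0.193, -0.981, -0.001], [-0.981, -0.193, -0.0], [0.0, 0.001, -1.0]]
force: [-0.1, 0.0, 2.1]
gripper_width: 0.0002
```

Emit:
step_arm([
  [0,0,0,0,0,6,0],
  [0,0,0,0,0,6,0],
  [0,0,0,0,0,6,0],
  [0,0,0,0,0,6,0],
  [0,0,0,0,0,6,0],
  [0,0,0,0,0,3,0],
  [0,0,0,0,0,0,0],
])

```text
t: 4.85
eef_pos: [0.5094, 0.0161, 0.2336]
tcp_rot: [[0.193, -0.981, -0.003], [-0.981, -0.193, -0.001], [0.0, 0.003, -1.0]]
force: [-5.6, -1.3, 8.6]
gripper_width: -0.0002
```

Emit:
step_arm([
  [0,0,0,0,0,2,0],
  [0,0,0,0,0,1,0],
  [0,0,0,0,0,0,0],
])

```text
t: 5.15
eef_pos: [0.5095, 0.0162, 0.2309]
tcp_rot: [[0.193, -0.981, -0.003], [-0.981, -0.193, -0.001], [0.0, 0.003, -1.0]]
force: [-5.6, -0.6, 9.1]
gripper_width: -0.0002
```

Emit:
step_arm([
  [0,0,0,0,0,1.5,0],
  [0,0,0,0,0,0,0],
])

```text
t: 5.35
eef_pos: [0.5096, 0.0162, 0.2294]
tcp_rot: [[0.193, -0.981, -0.002], [-0.981, -0.193, -0.001], [0.0, 0.002, -1.0]]
force: [-5.8, -1.0, 8.7]
gripper_width: 0.0001
```

Emit:
step_arm([
  [0,0,0,0,0,1.5,0],
  [0,0,0,0,0,0,0],
])

```text
t: 5.55
eef_pos: [0.5097, 0.0162, 0.2283]
tcp_rot: [[0.193, -0.981, -0.002], [-0.981, -0.193, -0.001], [0.0, 0.002, -1.0]]
force: [-6.6, -0.9, 12.0]
gripper_width: -0.0002
```

Emit:
step_arm([
  [0,0,0,0,0,1,0],
  [0,0,0,0,0,0,0],
])

```text
t: 5.75
eef_pos: [0.5097, 0.0162, 0.228]
tcp_rot: [[0.193, -0.981, -0.001], [-0.981, -0.193, -0.001], [0.001, 0.002, -1.0]]
force: [-9.9, -2.2, 21.1]
gripper_width: -0.0001
```

Emit:
step_arm([
  [0,0,0,0,0,-6,0],
  [0,0,0,0,0,-12,0],
  [0,0,0,0,0,-12,0],
  [0,0,0,0,0,-12,0],
  [0,0,0,0,0,-6,0],
  [0,0,0,0,0,0,0],
  [0,0,0,0,0,0,0],
])

```text
t: 6.45
eef_pos: [0.5106, 0.0164, 0.2751]
tcp_rot: [[0.193, -0.981, -0.0], [-0.981, -0.193, -0.0], [0.0, 0.0, -1.0]]
force: [-0.9, 0.1, -0.5]
gripper_width: 0.0001
```

```bash
cat > look.py <<'E'
import sys
from h import *
c=cam("side"); a=c["pixels"][:,:,::-1]; cv2.imwrite("pics/%s.png"%sys.argv[1],cv2.resize(a[180:300,220:380],None,fx=4,fy=4))
print([(round(r["confidence"],2),np.round(r["point"],1)) for r in env.tip_of("side","toothed_bar_top")[:2]])
s=env.state();print(s["t"],s["eef_pos"],s["force"])
E
python3 look.py s2
```

```text
[(0.61, array([283.3, 222.7]))]
6.55 [0.51045462 0.01638558 0.27473402] [-0.53000279 -0.16649498 -0.27433928]
```

View pics/s2.png

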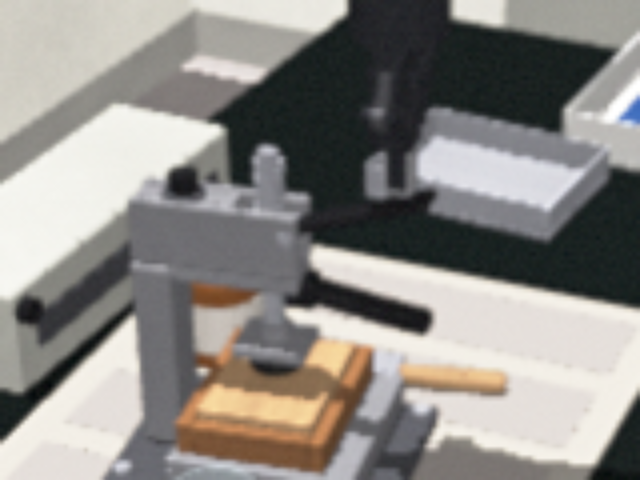

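Emit:
step_arm([
  [0,0,0,0,0,6,0],
  [0,0,0,0,0,7,0],
  [0,0,0,0,0,7,0],
  [0,0,0,0,0,7,0],
  [0,0,0,0,0,6,0],
  [0,0,0,0,0,3,0],
  [0,0,0,0,0,0,0],
])

```text
t: 7.25
eef_pos: [0.5089, 0.0161, 0.2381]
tcp_rot: [[0.193, -0.981, -0.004], [-0.981, -0.193, -0.001], [0.0, 0.004, -1.0]]
force: [-5.7, -1.3, 7.3]
gripper_width: 0.0001
```

Emit:
step_arm([
  [0,0,0,0,0,4,0],
  [0,0,0,0,0,3,0],
  [0,0,0,0,0,0,0],
])

```text
t: 7.55
eef_pos: [0.5091, 0.0161, 0.2316]
tcp_rot: [[0.193, -0.981, -0.004], [-0.981, -0.193, -0.001], [0.0, 0.004, -1.0]]
force: [-8.1, -1.1, 13.0]
gripper_width: -0.0002
```

Emit:
step_arm([
  [0,0,0,0,0,3,0],
  [0,0,0,0,0,0,0],
])

```text
t: 7.75
eef_pos: [0.5093, 0.0161, 0.2288]
tcp_rot: [[0.193, -0.981, -0.003], [-0.981, -0.193, -0.001], [0.0, 0.003, -1.0]]
force: [-6.3, -1.8, 12.3]
gripper_width: -0.0003
```

Emit:
step_arm([
  [0,0,0,0,0,1,0],
  [0,0,0,0,0,0,0],
])

```text
t: 7.95
eef_pos: [0.5093, 0.0161, 0.2281]
tcp_rot: [[0.193, -0.981, -0.003], [-0.981, -0.193, -0.001], [0.0, 0.003, -1.0]]
force: [-7.7, -1.8, 15.8]
gripper_width: 0.0001
```

Emit:
step_arm([
  [0,0,0,0,0,0.7,0],
  [0,0,0,0,0,0,0],
])

```text
t: 8.15
eef_pos: [0.5093, 0.0161, 0.2279]
tcp_rot: [[0.193, -0.981, -0.002], [-0.981, -0.193, -0.001], [0.001, 0.003, -1.0]]
force: [-9.4, -1.5, 21.5]
gripper_width: -0.0003
```

Emit:
step_arm([
  [0,0,0,0,0,-6,0],
  [0,0,0,0,0,-12,0],
  [0,0,0,0,0,-12,0],
  [0,0,0,0,0,-12,0],
  [0,0,0,0,0,-6,0],
  [0,0,0,0,0,0,0],
  [0,0,0,0,0,0,0],
])

```text
t: 8.85
eef_pos: [0.5106, 0.0164, 0.2754]
tcp_rot: [[0.193, -0.981, -0.0], [-0.981, -0.193, -0.0], [0.0, 0.0, -1.0]]
force: [0.1, -0.7, 0.0]
gripper_width: -0.0001
```

```bash
python3 look.py s3
```

```text
[(0.9, array([282. , 224.3])), (0.58, array([264.9, 218.3]))]
8.95 [0.51046299 0.01640549 0.27506988] [ 0.00111505 -0.63361366 -0.37623574]
```

View pics/s3.png

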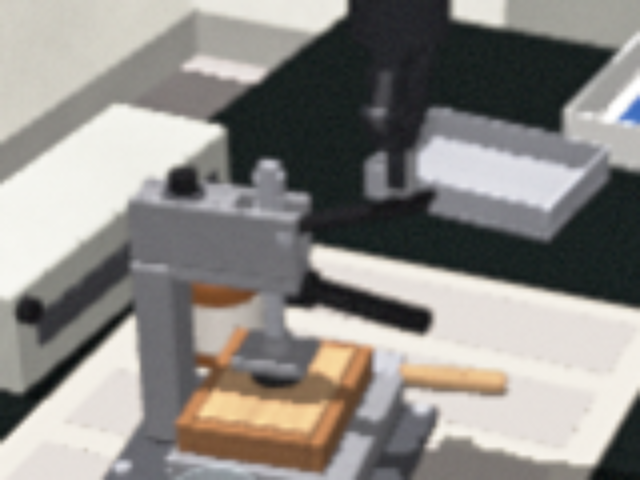

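Emit:
step_arm([
  [0,0,0,0,0,6,0],
  [0,0,0,0,1,5,0],
  [0,0,0,0,1,5,0],
  [0,0,0,0,1,4,0],
  [0,0,0,0,1,2,0],
  [0,0,0,0,0,0,0],
])

```text
t: 9.55
eef_pos: [0.5069, 0.0157, 0.2532]
tcp_rot: [[0.193, -0.981, 0.0], [-0.981, -0.193, -0.0], [0.0, -0.0, -1.0]]
force: [-0.6, 0.1, 6.1]
gripper_width: 0.0001
```

Emit:
step_arm([
  [0,0,0,0,0.5,2,0],
  [0,0,0,0,0,0,0],
])

```text
t: 9.75
eef_pos: [0.5066, 0.0157, 0.2515]
tcp_rot: [[0.193, -0.981, 0.001], [-0.981, -0.193, 0.0], [0.0, -0.001, -1.0]]
force: [-0.5, -1.1, 6.8]
gripper_width: -0.0002
```

Emit:
step_arm([
  [0,0,0,0,0.3,2,0],
  [0,0,0,0,0,0,0],
])

```text
t: 9.95
eef_pos: [0.5063, 0.0156, 0.2494]
tcp_rot: [[0.193, -0.981, 0.001], [-0.981, -0.193, 0.0], [0.0, -0.001, -1.0]]
force: [-1.2, -0.5, 6.6]
gripper_width: -0.0002
```

Emit:
step_arm([
  [0,0,0,0,0.3,2,0],
  [0,0,0,0,0,0,0],
])

```text
t: 10.15
eef_pos: [0.506, 0.0155, 0.2474]
tcp_rot: [[0.193, -0.981, 0.001], [-0.981, -0.193, 0.0], [0.0, -0.001, -1.0]]
force: [-1.2, 0.1, 7.0]
gripper_width: 0.0001
```

Emit:
step_arm([
  [0,0,0,0,0.2,2,0],
  [0,0,0,0,0,0,0],
])

```text
t: 10.35
eef_pos: [0.5059, 0.0155, 0.2456]
tcp_rot: [[0.193, -0.981, 0.001], [-0.981, -0.193, 0.0], [0.0, -0.001, -1.0]]
force: [-1.1, -0.7, 9.0]
gripper_width: -0.0003
```

Emit:
step_arm([
  [0,0,0,0,0.2,2,0],
  [0,0,0,0,0,0,0],
])

```text
t: 10.55
eef_pos: [0.5057, 0.0154, 0.2437]
tcp_rot: [[0.193, -0.981, 0.001], [-0.981, -0.193, 0.0], [0.0, -0.001, -1.0]]
force: [-1.8, 0.5, 10.8]
gripper_width: 0.0001
```

Emit:
step_arm([
  [0,0,0,0,0.2,1.5,0],
  [0,0,0,0,0,0,0],
])

```text
t: 10.75
eef_pos: [0.5055, 0.0154, 0.2423]
tcp_rot: [[0.193, -0.981, 0.001], [-0.981, -0.193, -0.0], [0.0, -0.001, -1.0]]
force: [-1.9, -1.4, 10.7]
gripper_width: -0.0001
```

Emit:
step_arm([
  [0,0,0,0,0.1,1.5,0],
  [0,0,0,0,0,0,0],
])

```text
t: 10.95
eef_pos: [0.5055, 0.0154, 0.2409]
tcp_rot: [[0.193, -0.981, 0.001], [-0.981, -0.193, 0.0], [0.0, -0.001, -1.0]]
force: [-2.4, 0.1, 11.6]
gripper_width: 0.0001
```

Emit:
step_arm([
  [0,0,0,0,0,1.5,0],
  [0,0,0,0,0,0,0],
])

```text
t: 11.15
eef_pos: [0.5054, 0.0154, 0.2395]
tcp_rot: [[0.193, -0.981, 0.001], [-0.981, -0.193, -0.0], [0.0, -0.001, -1.0]]
force: [-2.9, -1.7, 14.1]
gripper_width: 0.0003
```

Emit:
step_arm([
  [0,0,0,0,0,1.5,0],
  [0,0,0,0,0,0,0],
])

```text
t: 11.35
eef_pos: [0.5054, 0.0154, 0.2383]
tcp_rot: [[0.193, -0.981, 0.001], [-0.981, -0.193, -0.0], [0.0, -0.001, -1.0]]
force: [-3.9, -1.3, 17.8]
gripper_width: -0.0001
```

Emit:
step_arm([
  [0,0,0,0,0,1.5,0],
  [0,0,0,0,0,0,0],
])

```text
t: 11.55
eef_pos: [0.5054, 0.0154, 0.2371]
tcp_rot: [[0.193, -0.981, 0.001], [-0.981, -0.193, -0.0], [0.001, -0.001, -1.0]]
force: [-5.3, -0.1, 21.3]
gripper_width: -0.0004
```

Emit:
step_arm([
  [0,0,0,0,0,-0.3,0],
  [0,0,0,0,0,0,0],
  [0,0,0,0,0,0,0],
  [0,0,0,0,0,0,0],
  [0,0,0,0,0,0,0],
])

```text
t: 12.05
eef_pos: [0.5054, 0.0154, 0.2374]
tcp_rot: [[0.193, -0.981, 0.002], [-0.981, -0.193, -0.0], [0.0, -0.001, -1.0]]
force: [-4.7, -0.7, 20.4]
gripper_width: -0.0002
```

Emit:
step_arm([
  [0,0,0,0,0,-6,0],
  [0,0,0,0,-2,-12,0],
  [0,0,0,0,-2,-12,0],
  [0,0,0,0,0,-12,0],
  [0,0,0,0,0,-20,0],
  [0,0,0,0,0,-35,0],
  [0,0,0,0,0,-5,0],
  [0,0,0,0,0,0,0],
])

```text
t: 12.85
eef_pos: [0.5092, 0.0161, 0.3391]
tcp_rot: [[0.193, -0.981, 0.002], [-0.981, -0.193, -0.0], [0.0, -0.002, -1.0]]
force: [-0.2, 0.1, 0.5]
gripper_width: -0.0001
```

```bash
python3 look.py s4;python3 - <<'E'
from h import *
s=env.state(); R=np.array(s["tcp_rot"]); p=np.array(s["eef_pos"])
print(1000*R.T@(np.array([.679,.0492,.340])-p))
E
```

```text
[(0.63, array([283.5, 225.8])), (0.42, array([290.5, 286.1]))]
12.95 [0.50842975 0.01596614 0.33749766] [ 0.39806446 -0.92461743 -1.15689305]
[   0.35522839 -173.77400369   -2.7257283 ]
```

View pics/s4.png

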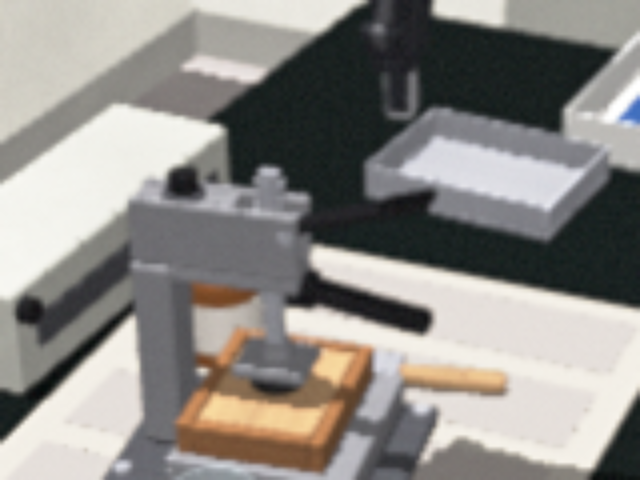

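Emit:
step_arm([
  [0,0,0,0,-15,0,0],
  [0,0,0,0,-30,0,0],
  [0,0,0,0,-35,0,0],
  [0,0,0,0,-35,0,0],
  [0,0,0,0,-35,0,0],
  [0,0,0,0,-18,0,0],
  [0,0,0,0,-6,0,0],
  [0,0,0,0,0,15,0],
  [0,0,0,0,0,25,0],
  [0,0,0,0,0,10,0],
  [0,0,0,0,0,0,0],
])

```text
t: 14.05
eef_pos: [0.678, 0.0493, 0.2862]
tcp_rot: [[0.193, -0.981, -0.004], [-0.981, -0.193, -0.001], [-0.0, 0.004, -1.0]]
force: [-0.4, -0.4, -0.1]
gripper_width: 0.0002
```

```bash
python3 look.py s5;python3 - <<'E'
from h import *
s=env.state(); R=np.array(s["tcp_rot"]); p=np.array(s["eef_pos"])
print(1000*R.T@(np.array([.679,.0492,.272])-p))
E
```

```text
[(0.72, array([282.3, 224.4]))]
14.15 [0.67947793 0.04961961 0.28867796] [-0.35652229 -0.18408333  0.0232795 ]
[ 0.31839591  0.54915179 16.67800661]
```

View pics/s5.png

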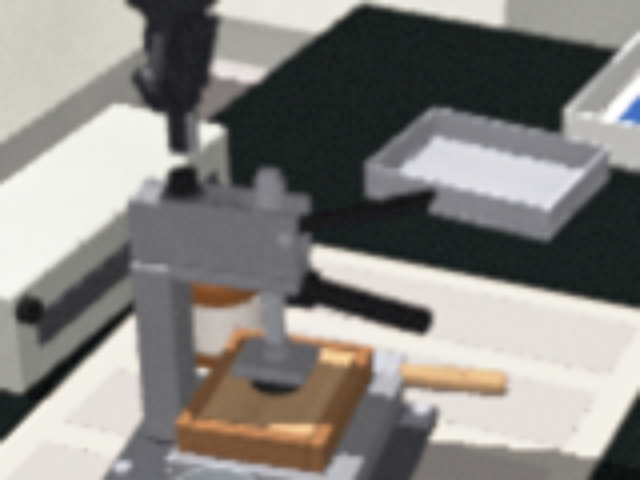

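Emit:
step_arm([
  [0,0,0,0,0,8,0],
  [0,0,0,0,0,6,0],
  [0,0,0,0,0,4,0],
  [0,0,0,0,0,4,0],
  [0,0,0,0,0,3,0],
  [0,0,0,0,0,0,0],
])

```text
t: 14.75
eef_pos: [0.6797, 0.0496, 0.2631]
tcp_rot: [[0.193, -0.981, -0.0], [-0.981, -0.193, -0.0], [0.0, 0.0, -1.0]]
force: [-1.9, -0.4, 2.7]
gripper_width: -0.0
```

Emit:
step_arm([
  [0,0,0,0,0,2,0],
  [0,0,0,0,0,0,0],
])

```text
t: 14.95
eef_pos: [0.6797, 0.0497, 0.2614]
tcp_rot: [[0.193, -0.981, -0.0], [-0.981, -0.193, -0.0], [0.0, 0.0, -1.0]]
force: [-0.7, 0.0, 3.8]
gripper_width: -0.0004
```

Emit:
step_arm([
  [0,0,0,0,0,1.5,0],
  [0,0,0,0,0,0,0],
])

```text
t: 15.15
eef_pos: [0.6797, 0.0497, 0.2602]
tcp_rot: [[0.193, -0.981, 0.0], [-0.981, -0.193, -0.0], [0.0, -0.0, -1.0]]
force: [-2.5, -1.1, 5.2]
gripper_width: 0.0
```

Emit:
step_arm([
  [0,0,0,0,0,1,0],
  [0,0,0,0,0,0,0],
])

```text
t: 15.35
eef_pos: [0.6797, 0.0497, 0.2601]
tcp_rot: [[0.193, -0.981, 0.001], [-0.981, -0.193, -0.0], [0.0, -0.001, -1.0]]
force: [-5.0, -0.9, 12.8]
gripper_width: 0.0003
```

Hard stop reached: the button is fully down. I'll hold it while the jaw rises.

Emit:
step_arm([
  [0,0,0,0,0,0,0],
  [0,0,0,0,0,0,0],
  [0,0,0,0,0,0,0],
  [0,0,0,0,0,0,0],
  [0,0,0,0,0,0,0],
  [0,0,0,0,0,0,0],
  [0,0,0,0,0,0,0],
  [0,0,0,0,0,0,0],
  [0,0,0,0,0,0,0],
  [0,0,0,0,0,0,0],
  [0,0,0,0,0,0,0],
  [0,0,0,0,0,0,0],
])

```text
t: 16.55
eef_pos: [0.6797, 0.0497, 0.2601]
tcp_rot: [[0.193, -0.981, 0.001], [-0.981, -0.193, -0.0], [0.0, -0.001, -1.0]]
force: [-4.9, -1.9, 12.4]
gripper_width: 0.0001
```

Emit:
step_arm([
  [0,0,0,0,0,0,0],
  [0,0,0,0,0,0,0],
  [0,0,0,0,0,0,0],
  [0,0,0,0,0,0,0],
  [0,0,0,0,0,0,0],
])

```text
t: 17.05
eef_pos: [0.6797, 0.0497, 0.2601]
tcp_rot: [[0.193, -0.981, 0.001], [-0.981, -0.193, -0.0], [0.0, -0.001, -1.0]]
force: [-5.0, -1.1, 12.4]
gripper_width: -0.0002
```

```bash
python3 look.py s6
```

```text
[]
17.15 [0.67969106 0.04969798 0.26008695] [-4.42139831 -1.12727242 12.88860148]
```

View pics/s6.png

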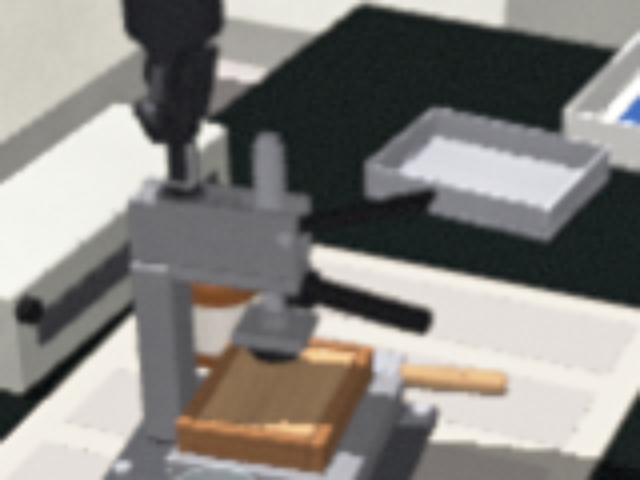

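Emit:
step_arm([
  [0,0,0,0,0,-6,0],
  [0,0,0,0,0,-12,0],
  [0,0,0,0,0,-20,0],
  [0,0,0,0,0,-30,0],
  [0,0,0,0,20,-20,0],
  [0,0,0,0,35,-10,0],
  [0,0,0,0,45,0,0],
  [0,0,0,0,45,0,0],
  [0,0,0,0,45,0,0],
  [0,0,0,0,25,0,0],
  [0,0,0,0,0,0,0],
  [0,0,0,0,0,0,0],
])

```text
t: 18.35
eef_pos: [0.4692, 0.0083, 0.3577]
tcp_rot: [[0.193, -0.981, 0.002], [-0.981, -0.193, 0.0], [0.0, -0.002, -1.0]]
force: [-0.0, 1.1, 0.1]
gripper_width: 0.0001
```

```bash
python3 look.py s7; python3 - <<'E'
from h import *
c=cam("top"); a=c["pixels"][:,:,::-1]; cv2.imwrite("pics/t7.png",cv2.resize(a[140:300,220:420],None,fx=4,fy=4)[:600])
def f(x,y):return (220+x/4-.4,140+y/4-.4)
def med(x,y):
    u,v=[int(round(a)) for a in f(x,y)]
    return np.median([tow(c,(u+i,v+j))[2] for i in(-1,0,1) for j in (-1,0,1)])
print("board",[round(med(*p),4) for p in[(300,330),(300,370),(310,400),(430,300),(435,340),(435,380)]])
a=cv2.imread("pics/s1.png"); 
E
```

```text
[(0.92, array([284.9, 216.2]))]
18.45 [0.47000726 0.00855049 0.35716549] [ 0.76752972  0.45063101 -0.79057509]
board [np.float64(0.0689), np.float64(0.0641), np.float64(0.0629), np.float64(0.0642), np.float64(0.0641), np.float64(0.065)]
```

View pics/s7.png

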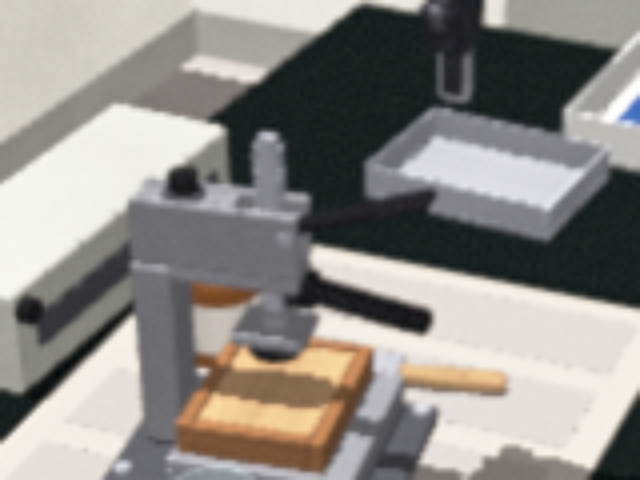

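View pics/t7.png

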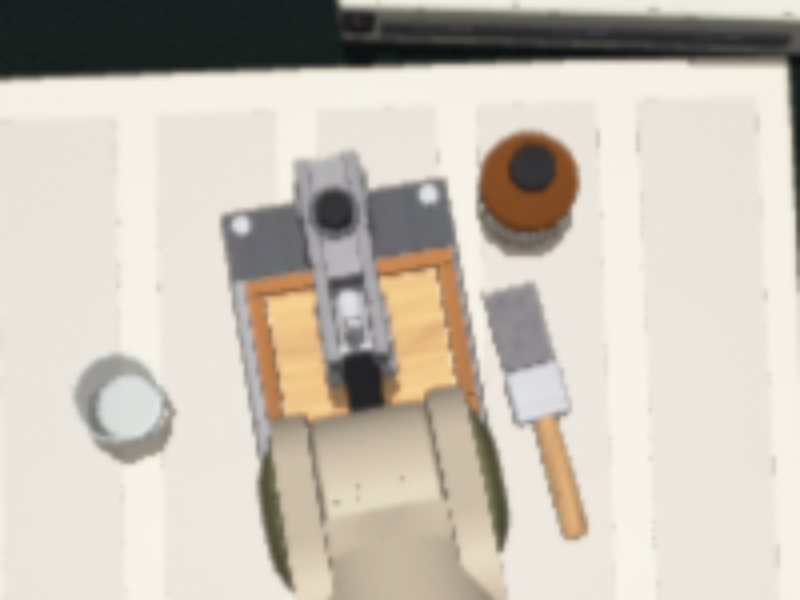

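The pictures show the board below the rim and the bar top back at its first place (216.2, against row 216.5 at the start). The release button has sprung up, the trigger is at rest, and the bystanders have not moved.

```bash
python3 -c "
from plant import env
print(env.sign_off())"
```

```text
the job is handed in; nothing more can be done
None
```

The board is pressed home and firm, the jaw is back up, and I handed the job in at about 18.5 s.

- **Pumping:** I gave two full strokes to the trigger's own stop. In the third, the board slid in at about 11 N. The force then climbed at about 3 N/mm and reached 21.3 N some 9 mm of finger travel short of the stop. I stopped there, held about 20.4 N for 0.4 s, and let the trigger come right back.
- **Release:** I pressed the button to its stop (12 mm), held it for about 1.8 s, then let go and moved the gripper clear.
- **Last checks:**
  - **Jaw:** the top of the toothed bar is back at image row 216.2, against 216.5 at the start.
  - **Board:** its height went from about 74 mm to about 64 mm. That is below the rim, which I measured at about 68 mm before pumping. These depth readings scatter by a few mm, and one board point read 69 mm.
  - **Surroundings:** the trigger and button are at rest, and the bottle, beaker and brush beside the clamp have not moved. I did not re-check the cylinder, jar and weight in a final picture, but the arm passed well above them.
- **Not directly checked:** I have no view of the glass itself. The highest reading during the third stroke was 21.3 N vertical (about 22 N in all), under the 24 N limit. Forces were read only at the end of each move.

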